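# Load the vial tray and index the sampling stage to its first vial

## Robot

A 7-joint arm with a two-finger parallel gripper is mounted at the origin on a cart in front of the work surface, level with it; the furniture and walls round the work are solid. World frame = base frame: x ahead of the robot, y to its left, z up, the work surface at z = 0. Lengths are in m, angles in rad, forces in N, time in s.
With the tool pointing down it reaches from about 0.425 to 1.025 m from the base axis. Payload 9.4 kg.
Tool frame: the origin (TCP) lies midway between the tips of the shut fingers; the grasp point (between the pads) lies 19 mm behind it; z points along the fingers, x is the direction in which the jaws open and shut, and the axes are right-handed (so a half turn about z gives the same grasp; the last joint's range is limited). The gripper opens to 93 mm and grips with 3 to 60 N. Pads are 15 mm wide; open, the fingers measure 128 mm over their backs; the gripper's body (75 mm by 188 mm) begins 65 mm behind the grasp point.
Start: joints at [-1.376, 0.599, -0.003, 1.599, 0.002, 0.943, -0.08], TCP at [0.195, 0.698, 0.219] pointing down, gripper open.
Joint ranges: [-2.57, 2.57], [-0.35, 1.97], [-1.29, 1.29], [0.11, 2.56], [-1.05, 4.19], [0.11, 1.86], [-2.63, 2.63]. Speed limits (rad/s): [2.22, 2.22, 3.01, 3.01, 3.14, 3.14, 3.14].

## Interface

Orientations are given as a unit quaternion [w, x, y, z].
In Python, from workcell import ctrl gives the robot as it stands.
- The arm moves only by the shell command python3 -m handwheel 'ROWS' [FORCE]. ROWS is JSON, a list of rows, each a list of 5 numbers: the shift along the tool's x, y, z normalised to -1 to 1, where 1 is 100 cm, then the turn about the tool's z normalised to -1 to 1, where 1 is pi rad, then the opening, from 0 (shut) to 1 (fully open). In form: [[x, y, z, spin, claw], ...]. A call has 1 to 20 rows; each row is the pose to reach, as a shift and turn from the pose commanded when the call began, along the tool's axes at that moment, turning the shorter way round; what a row does not reach only later rows make up. A row lasts 1/10 s, in which the tool goes at most 50 mm and 8.59 degrees, less where a joint would pass 70% of its speed; a pose out of reach is approached as far as the arm can. A call with a number of a shift or a turn outside -1 to 1 is refused whole. A call with a gripper value outside its range is refused whole. The fingers move at their own pace and stop on an object; FORCE is the grip in N (left out, the last holds). Time passes only in rows, so rows that repeat a pose let the fingers close. It gives the time, the measured TCP pose, the force and the opening at its end, in the units of the state.
- ctrl.get_state(): the state, without advancing time (a new reading comes with each control period).
- ctrl.camera(name): name is "scene" or "top" or "wrist"; returns a dict with "frame" (400x640x3 uint8, red, green, blue), "K" (3x3 intrinsics, pixels), "D" ([k1, k2, p1, p2, k3] as OpenCV has them; the pictures are not rectified), "rvec" (rotation vector, rad) and "tvec" (3), from world to camera coordinates, as OpenCV has them; the wrist camera has in their place "hand_eye" (4x4, takes a point from camera to tool coordinates, whose origin is the TCP and whose axes are the tool frame's). Camera axes: x right, y down, z forward; pixel columns grow to the right and rows downward; lengths in m; the calibration is good to about 2 mm. A picture is of the moment at which its call begins: read the wrist's pose just before it. There is no depth.
- ctrl.close_job(): hands the job in, once; it reports no verdict.
Trained networks look in a picture, given as the dict that the camera call returned (one of the last four; its "shot" number tells which), for a name from the list of things; names that differ only in an ending like _2 or _b are one class to them, and where a whole thing is asked for, a point or a joint stands for the part that bears it (a point fixed in the world has none). Each returns a list of dicts, best first, with "confidence" (0 to 1); they miss things now and then, are a little off and sometimes report something else, mostly with a low value. They report only what shows in the picture. A call takes as long as a camera call.
- ctrl.search_frame(query, picture): "box" ([centre column, centre row, width, height] as shares, 0 to 1, of the picture: columns of its width, rows of its height, round what is visible of it).
- ctrl.pinpoint(query, picture): "position" ([column, row] as shares, 0 to 1, of the picture: columns of its width, rows of its height: a listed point, or the origin of a listed thing).
The state is a dict: "time_s": time; "joint_pos": joint angles; "joint_vel": joint speeds; "tau": joint torques, N m; "eef_pos": TCP position; "tcp_rot": TCP orientation; "ft_force": force on the tool from outside, world axes, zero at the start; "moment": the same for the moment, N m; "finger_gap": finger opening in m.
Only numpy, scipy, OpenCV 4.12 (cv2) and the standard library are available. Lean on these libraries where they do the work, as an engineer would, in place of code of your own. Each camera call takes 0.05 s, during which the arm holds its last target.

## Task

Pick up the loaded vial tray by its handle, slide it fully home into the open-ended holder of the sampling stage while the stage is still locked in its loading hole, and let the tray go. Then pull up the stage's lock plunger, slide the carriage along the drilled tube to the next hole, so that the first vial stands under the needle guide, and let the pin go fully home there. Finish still gripping the plunger knob with the pin engaged, so that the stage cannot shift while the vial is sampled, with every vial in its well and the gas syringe, tube cutter and flow meter left where they lie.

Things in the scene. Friction and masses are not known exactly. Their poses are not given: they have to be found in the camera images.
- tray: Loose white vial tray, steel handle, 0.25 to 0.36 kg with its six vials. Origin: centre of the underside; z up, y along its length. 81 (x) x 100 (y) mm: a flange 5 mm thick along both long sides, between them a block 62 mm wide, 24 mm high, with two rows of three wells (x +-20, y -30, 0, 30 mm). Vial caps reach 40 mm up. Both ends are alike; either may go in first.
- tray_handle (a point): Centre of the tray's handle bar, 78 mm above the underside: the place to grip, across its thickness. The bar is level along the tray's y, 10 mm thick (x), 14 mm high, 96 mm long, on a 10 mm post at either end (y +-43 mm).
- stage: Fixed sampling stage: aluminium base plate 183 x 250 x 8 mm with, on the side nearer the robot, a 30 mm square steel tube with index holes. Origin on the bench under the tray holder's seat at the loading hole; y runs along the tube to the open end of the holder (robot's left), x away from the robot. All stage frames are parallel. Highest: needle guide 98 mm, knob 91 mm (104 pulled).
- holder_seat (a point): Where the tray's origin belongs when fully home: on the holder's floor, 30 mm above the bench; axes as the stage's; it travels with the carriage. The holder is a channel along y, 84 mm wide inside (tray 81), open at +y, with a stop at y = -50 mm. Lips 69 mm apart overhang the tray's flanges, undersides 11 mm above the floor. The tray's x lies along this x, either way round.
- holder_mouth (a point): Middle of the holder's entrance at floor height, 50 mm towards +y from holder_seat. Outside it the floor goes on 40 mm as an apron between 10 mm high side guides, flared from 84 mm apart at the mouth to about 98 mm. The tray goes in from +y and slides towards -y on the floor, flanges under the lips, until its end meets the stop.
- knob: Round black knob of the lock plunger, on top of the carriage's sleeve, axis vertical; origin at its centre, 78 mm above the bench when the pin is home, at x -78, y -25 mm of holder_seat. Grip diameter 22 mm, with a 26 mm rim on the top 4 mm; reaches 13 mm below and above the origin. Below it a boss 17 mm thick; flat sleeve top 27 mm below the origin. Take it from above.
- plunger (a joint): How far the plunger is pulled up, m: 0 = pin home in a hole, stop at 0.013. A spring pushes it down, 3 N at 0 rising to 7 N at the stop. The 8 mm pin is 9 mm deep in a 10 mm hole, so it is free of the tube from about 0.010 up; between holes it rests on the tube at about 0.009.
- carriage (a joint): Travel of the carriage (sleeve, holder, plunger, knob) along the tube towards the stage's -y (robot's right), m. 0 at the loading hole, where it starts; next holes at 0.030, 0.060 and 0.090. Sliding takes about 2 N; with the pin in a hole it is locked, with 1 to 2 mm of play. It is moved by the knob.
- needle_guide (a point): Lower end of the fixed brass needle guide (17 mm thick, 20 mm high, on an arm from a post at the far side), 78 mm above the bench; above the first far-side vial when the carriage is at 0.030.
- sample_1: Small capped vial, 12 mm thick, 32 mm high, loose in the tray's well at x = -20, y = -30 mm of the tray; origin at its foot, 8 mm above the tray's underside.
- sample_2: Small capped vial, 12 mm thick, 32 mm high, loose in the tray's well at x = -20, y = +0 mm of the tray; origin at its foot, 8 mm above the tray's underside.
- sample_3: Small capped vial, 12 mm thick, 32 mm high, loose in the tray's well at x = -20, y = +30 mm of the tray; origin at its foot, 8 mm above the tray's underside.
- sample_4: Small capped vial, 12 mm thick, 32 mm high, loose in the tray's well at x = +20, y = -30 mm of the tray; origin at its foot, 8 mm above the tray's underside.
- sample_5: Small capped vial, 12 mm thick, 32 mm high, loose in the tray's well at x = +20, y = +0 mm of the tray; origin at its foot, 8 mm above the tray's underside.
- sample_6: Small capped vial, 12 mm thick, 32 mm high, loose in the tray's well at x = +20, y = +30 mm of the tray; origin at its foot, 8 mm above the tray's underside.
- gas_syringe: Bystander: glass gas syringe, 13 x 166 x 13 mm, lying loose at the bench's near edge. Leave it.
- tube_cutter: Bystander: small white and red tube cutter, 28 x 88 x 16 mm, lying loose to the right in front of the stage. Leave it.
- flow_meter: Bystander: dark hand-held flow meter, 138 x 62 x 36 mm, lying loose to the right of the stage. Leave it.

How it is judged:
On the way, in this order (a step that is already met when the one before it is completed fails the run):
1. the loaded tray is fully home in the holder and let go, the carriage still locked in its loading hole (y of tray in the frame of holder_seat between -0.005 and 0.005 m and x of tray in the frame of holder_seat between -0.004 and 0.004 m and z of tray in the frame of holder_seat between -0.003 and 0.006 m and angle between tray's own z axis and vertical below 0.08 rad and contact force between the fingers and tray below 0.2 N and value of joint each of carriage, plunger below 0.003 m), for 0.2 s.
2. the plunger is pulled so that its pin is out of the loading hole (value of joint plunger above 0.0085 m and value of joint carriage below 0.02 m), for 0.05 s.
At the end, for the whole second after the job is handed in: Carriage at the next hole (30 mm, within 2 mm), pin home (plunger within 2 mm of fully down), fingers gripping the knob with over 1.5 N; tray fully home (within 5 mm along, 4 mm across, level), free of the fingers, all six vials in their wells (value of joint carriage between 0.028 and 0.032 m and value of joint plunger below 0.002 m and contact force between the fingers and knob above 1.5 N and contact force between the fingers and tray below 0.2 N and y of tray in the frame of holder_seat between -0.005 and 0.005 m and x of tray in the frame of holder_seat between -0.004 and 0.004 m and z of tray in the frame of holder_seat between -0.003 and 0.006 m and angle between tray's own z axis and vertical below 0.08 rad and z of each of sample_1, sample_2, sample_3, sample_4, sample_5, sample_6 in the frame of tray below 0.016 m and distance between each of sample_1, sample_2, sample_3, sample_4, sample_5, sample_6 and tray below 0.045 m); the arm keeps its last pose, push and grip.
It fails at once if a vial leaves its well (z of any of sample_1, sample_2, sample_3, sample_4, sample_5, sample_6 in the frame of tray above 0.03 m).
It fails at once if the tray is tipped by more than about 30 degrees (angle between tray's own z axis and vertical above 0.52 rad).
It fails at once if the gas syringe, tube cutter or flow meter is moved by more than 3 cm (distance of any of gas_syringe, tube_cutter, flow_meter from where it was at the start of the episode above 0.03 m).
It also fails if it takes over 54 s, if anything falls off the work surface, if the arm or the gripper's body presses on something with over 40 N, if the wrist force passes 120 N, or if a joint passes its speed limit or range.

## Working session

There is one attempt and no reset: what is moved stays moved. The work goes in short steps, Python scripts to look and compute and a shell command to move; the robot and the scene stay as the last step left them, time stands still between calls to the robot, and variables do not carry over. Pictures are saved under pics/ and viewed, and the job is handed in when it is done.

```bash
ls; mkdir -p pics
cat > h.py <<'E'
import numpy as np, cv2
from workcell import ctrl
from scipy.spatial.transform import Rotation as R
def st(): return ctrl.get_state()
def shot(name,fn=None):
    s=ctrl.get_state(); p=ctrl.camera(name)
    if fn: cv2.imwrite('pics/'+fn,p['frame'][:,:,::-1])
    if 'hand_eye' in p:
        q=s['tcp_rot']; T=np.eye(4); T[:3,:3]=R.from_quat([q[1],q[2],q[3],q[0]]).as_matrix(); T[:3,3]=s['eef_pos']
        C=T@np.array(p['hand_eye'])
    else:
        Rw=cv2.Rodrigues(np.array(p['rvec'],float))[0]; C=np.eye(4); C[:3,:3]=Rw.T; C[:3,3]=-Rw.T@np.array(p['tvec']).ravel()
    return p,C
def ray(p,C,share):
    h,w=p['frame'].shape[:2]
    uv=np.array([[[share[0]*w,share[1]*h]]],float)
    n=cv2.undistortPoints(uv,np.array(p['K'],float),np.array(p['D'],float))[0,0]
    d=C[:3,:3]@np.array([n[0],n[1],1]); return C[:3,3],d/np.linalg.norm(d)
def atz(p,C,share,z):
    o,d=ray(p,C,share); return o+d*(z-o[2])/d[2]
def proj(p,C,P):
    W=np.linalg.inv(C); 
    uv,_=cv2.projectPoints(np.array(P,float).reshape(-1,1,3),cv2.Rodrigues(W[:3,:3])[0],W[:3,3],np.array(p['K'],float),np.array(p['D'],float)); return uv[:,0]
def tri(rays):
    A=np.zeros((3,3));b=np.zeros(3)
    for o,d in rays:
        M=np.eye(3)-np.outer(d,d);A+=M;b+=M@o
    return np.linalg.solve(A,b)
E
cat > a.py <<'E'
from h import *
s=st(); print({k:np.round(v,3) for k,v in s.items()})
zs=dict(tray=None,tray_handle=None,holder_seat=.03,holder_mouth=.03,knob=.078,needle_guide=.078,stage=0)
for c in ['scene','top','wrist']:
    p,C=shot(c,'0_%s.png'%c); print(c,C[:3,3].round(3))
    for q in ['tray','tray_handle','holder_seat','holder_mouth','knob','needle_guide','stage']:
        r=ctrl.pinpoint(q,p)[:2]
        for x in r:
            z=dict(tray=0,tray_handle=.078).get(q,zs[q])
            print(' ',q,np.round(x['position'],4),round(x['confidence'],2),atz(p,C,x['position'],z).round(4))
E
python3 a.py
```

```text
pics
{'time_s': np.float64(0.0), 'joint_pos': array([-1.376,  0.6  , -0.003,  1.6  ,  0.002,  0.943, -0.08 ]), 'joint_vel': array([-0.002, -0.001, -0.002, -0.002, -0.001,  0.001,  0.002]), 'tau': array([-0.0000e+00, -7.6506e+01,  1.4970e+00, -2.5236e+01, -5.3000e-02,
        1.7000e-02,  0.0000e+00]), 'eef_pos': array([0.195, 0.698, 0.218]), 'tcp_rot': array([ 0.001,  0.796,  0.605, -0.001]), 'ft_force': array([0.54 , 0.061, 0.18 ]), 'moment': array([-0.012,  0.003, -0.005]), 'finger_gap': np.float64(0.093)}
scene [-0.082  0.633  0.559]
  tray [0.3564 0.723 ] 0.89 [0.4914 0.2842 0.    ]
  tray_handle [0.3517 0.6385] 0.71 [0.4972 0.2778 0.078 ]
  holder_seat [0.4442 0.5138] 0.96 [0.625  0.0057 0.03  ]
  holder_mouth [0.4227 0.54  ] 0.67 [0.6103 0.0658 0.03  ]
  holder_mouth [0.3603 0.719 ] 0.17 [0.461  0.2968 0.03  ]
  knob [0.4914 0.487 ] 0.65 [ 0.5472 -0.0268  0.078 ]
  knob [0.5517 0.6372] 0.25 [0.3183 0.1027 0.078 ]
  needle_guide [0.4633 0.437 ] 0.97 [ 0.6637 -0.0772  0.078 ]
  stage [0.4439 0.5383] 0.77 [0.6264 0.0064 0.    ]
  stage [0.3573 0.7242] 0.67 [0.4894 0.2843 0.    ]
top [ 0.29  -0.019  1.259]
  tray [0.3736 0.523 ] 0.88 [0.495  0.2801 0.    ]
  tray [0.4933 0.6133] 0.75 [0.3795 0.0275 0.    ]
  tray_handle [0.365  0.5012] 0.94 [0.5094 0.28   0.078 ]
  holder_seat [0.5039 0.427 ] 0.92 [0.6174 0.0074 0.03  ]
  holder_mouth [0.4806 0.4252] 0.71 [0.6197 0.0557 0.03  ]
  holder_mouth [0.5023 0.4305] 0.2 [0.6127 0.0107 0.03  ]
  knob [0.5166 0.468 ] 0.48 [ 0.5527 -0.0191  0.078 ]
  needle_guide [0.5353 0.394 ] 0.82 [ 0.6474 -0.0559  0.078 ]
  needle_guide [0.3725 0.5125] 0.46 [0.4954 0.2643 0.078 ]
  stage [0.5023 0.4342] 0.91 [0.6156 0.0114 0.    ]
wrist [0.13  0.716 0.386]
```

View pics/0_scene.png

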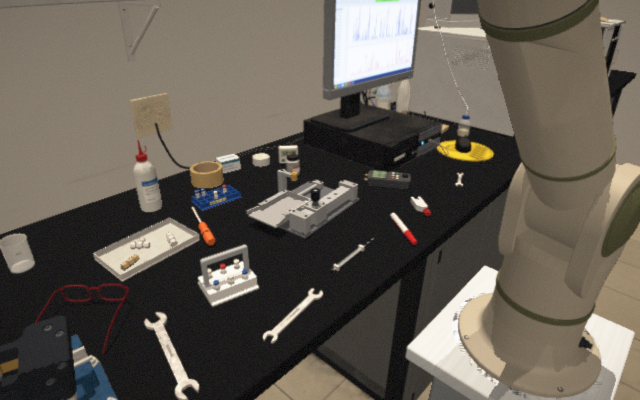

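View pics/0_top.png

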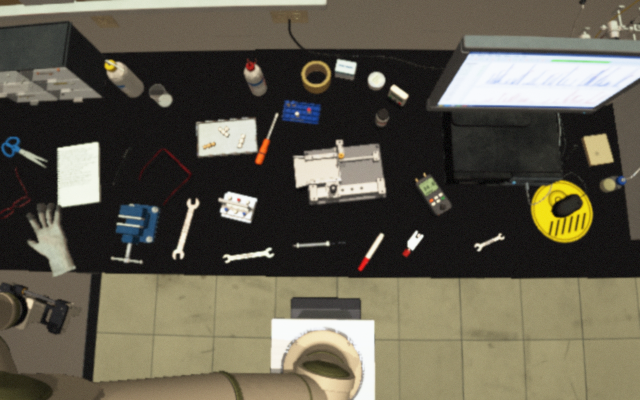

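The scene view shows the tray at (228,275) and the stage at (305,205). In the top view the tray is at (238,207) and the stage at (340,172), with the bystanders clear of both.

Run:
```python
import cv2
a=cv2.imread('pics/0_top.png')
cv2.imwrite('pics/1_t.png',cv2.resize(a[130:230,200:400],None,fx=4,fy=4,interpolation=cv2.INTER_CUBIC))
a=cv2.imread('pics/0_scene.png')
cv2.imwrite('pics/1_s.png',cv2.resize(a[160:310,180:370],None,fx=4,fy=4,interpolation=cv2.INTER_CUBIC))
```

```text
(no output)
```

View pics/1_t.png

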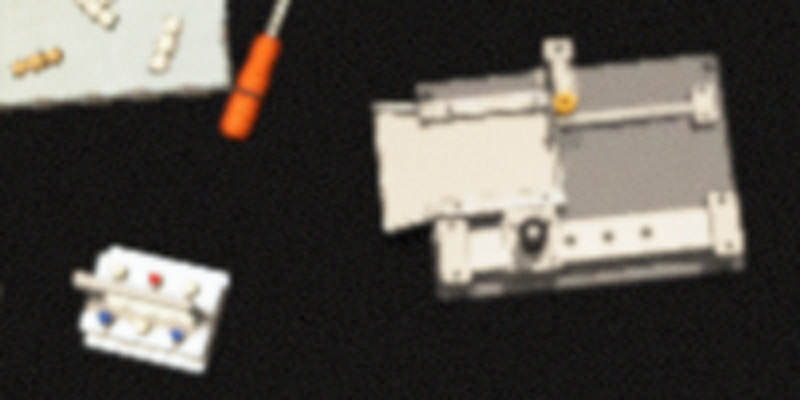

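View pics/1_s.png

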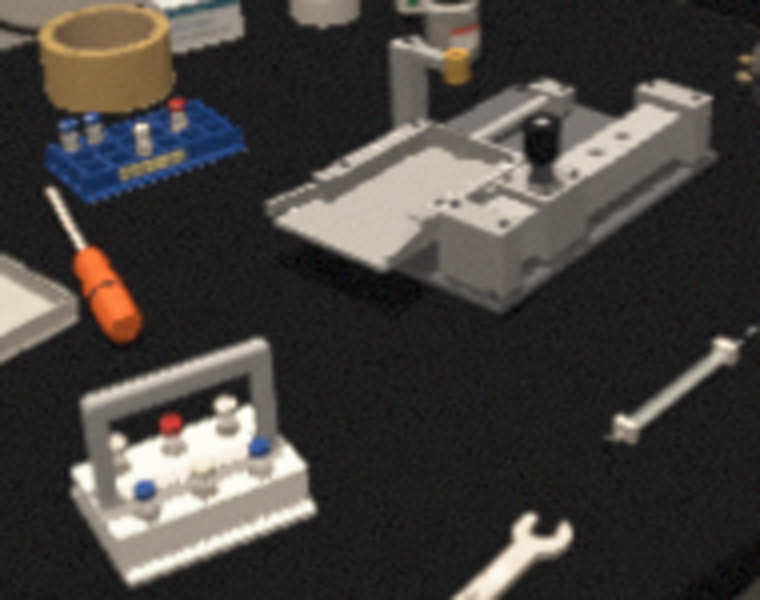

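```bash
cat >> h.py <<'E'
def row(target,yawdeg=None,s=None):
    """how far to go, tool axes, units of rows; yaw = world heading of tool x"""
    s=s or st(); q=s['tcp_rot']; M=R.from_quat([q[1],q[2],q[3],q[0]]).as_matrix()
    d=M.T@(np.array(target)-s['eef_pos']); cur=np.degrees(np.arctan2(M[1,0],M[0,0]))
    sp=0
    if yawdeg is not None:
        sp=-((yawdeg-cur+180)%360-180)/180
    print('pos',np.round(s['eef_pos'],4),'yaw %.2f'%cur,'tilt',np.round(M[:,2],3),'row',np.round(d,4),'spin %.4f'%sp)
E
python3 - <<'E'
from h import *
p,C=shot('wrist'); print(np.round(p['hand_eye'],3))
row([0.48,0.30,0.24],-13)
E
```

```text
[[ 1.     0.001 -0.001 -0.   ]
 [-0.     0.97   0.245 -0.067]
 [ 0.001 -0.245  0.97  -0.167]
 [ 0.     0.     0.     1.   ]]
pos [0.1947 0.6984 0.2186] yaw 74.43 tilt [ 0. -0. -1.] row [-0.3071  0.3818 -0.0213] spin 0.4857
```

```bash
python3 -m handwheel '[[-0.30,0.40,-0.02,0.486,1],[-0.30,0.40,-0.02,0.486,1],[-0.30,0.40,-0.02,0.486,1],[-0.30,0.40,-0.02,0.486,1],[-0.30,0.40,-0.02,0.486,1],[-0.30,0.40,-0.02,0.486,1],[-0.30,0.40,-0.02,0.486,1],[-0.30,0.40,-0.02,0.486,1],[-0.30,0.40,-0.02,0.486,1],[-0.30,0.40,-0.02,0.486,1],[-0.30,0.40,-0.02,0.486,1],[-0.30,0.40,-0.02,0.486,1],[-0.30,0.40,-0.02,0.486,1],[-0.30,0.40,-0.02,0.486,1]]'
cat > b.py <<'E'
from h import *
import sys
n=sys.argv[1]
p,C=shot('wrist',n+'_w.png'); row([0,0,0]); print(st()['time_s'],C[:3,3])
zs=dict(tray=0,tray_handle=.078,holder_seat=.03,holder_mouth=.03,knob=.078,needle_guide=.078,stage=0,sample=.008)
for q in sys.argv[2:]:
    for x in ctrl.pinpoint(q,p)[:6]:
        if x['confidence']>.2: print(' ',q,(np.array(x['position'])*[640,400]).round(1),round(x['confidence'],2),atz(p,C,x['position'],zs[q.split('_1')[0]]).round(4))
E
python3 b.py 2 tray tray_handle sample_1
```

```text
time_s: 2.65
eef_pos: [0.4984, 0.3035, 0.2384]
tcp_rot: [-0.0, 0.994, -0.112, -0.0]
ft_force: [-0.5, 0.7, -0.6]
finger_gap: 0.0929
pos [0.4985 0.3034 0.2385] yaw -12.86 tilt [-0.  0. -1.] row [-0.4184  0.4068  0.2386] spin 0.0000
2.7 [0.51356648 0.36887593 0.40571896]
  tray [326.1 186.4] 0.82 [0.5031 0.277  0.    ]
  tray_handle [325.4 202.8] 0.97 [0.5004 0.2771 0.078 ]
  sample_1 [308.8 187.4] 0.69 [0.4811 0.2825 0.008 ]
  sample_1 [339.3 164.9] 0.63 [0.5258 0.3025 0.008 ]
  sample_1 [338.2 213.9] 0.54 [0.5109 0.2387 0.008 ]
  sample_1 [312.6 211.2] 0.52 [0.4786 0.2499 0.008 ]
  sample_1 [339.5 188.1] 0.48 [0.5198 0.2727 0.008 ]
  sample_1 [311.  167.5] 0.44 [0.4898 0.3072 0.008 ]
```

View pics/2_w.png

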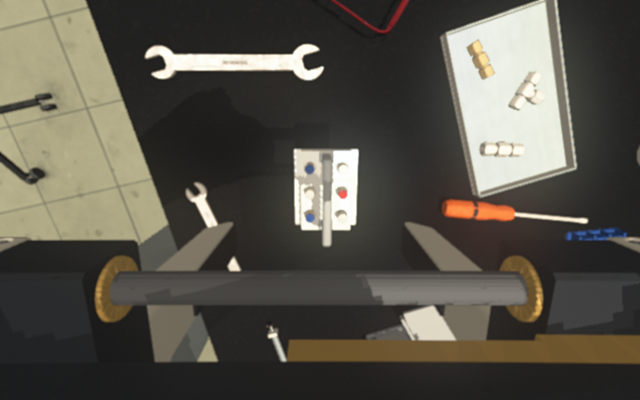

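```bash
cat > c.py <<'E'
from h import *
import sys
# overlay tray model: args x y yaw
x,y,a,z0,n=float(sys.argv[1]),float(sys.argv[2]),float(sys.argv[3]),float(sys.argv[4]),sys.argv[5]
p,C=shot('wrist')
Rz=R.from_euler('z',a,degrees=True).as_matrix()
def W(P): return proj(p,C,(Rz@np.array(P,float).T).T+[x,y,z0])
f=8 if len(sys.argv)<7 else int(sys.argv[6])
im=p['frame'][:,:,::-1].copy()
c=W([[0,0,.04]])[0]; u0,v0=int(c[0]-400/f),int(c[1]-300/f); u0=max(u0,0);v0=max(v0,0)
im=cv2.resize(im[v0:v0+600//f,u0:u0+800//f],None,fx=f,fy=f,interpolation=cv2.INTER_CUBIC)
cv2.imwrite('pics/%s_raw.png'%n,im)
def poly(P,col):
    q=((W(P)+0.5-[u0,v0])*f-0.5).astype(int); cv2.polylines(im,[q.reshape(-1,1,2)],True,col,1)
poly([[.0405*s,.05*t,.005] for s,t in [(1,1),(1,-1),(-1,-1),(-1,1)]],(0,255,0))
poly([[.031*s,.05*t,.024] for s,t in [(1,1),(1,-1),(-1,-1),(-1,1)]],(255,0,0))
poly([[.005*s,.048*t,.085] for s,t in [(1,1),(1,-1),(-1,-1),(-1,1)]],(0,0,255))
cv2.imwrite('pics/%s_ov.png'%n,im)
E
python3 c.py 0.502 0.277 -12.5 0 3
```

```text
(no output)
```

View pics/3_ov.png

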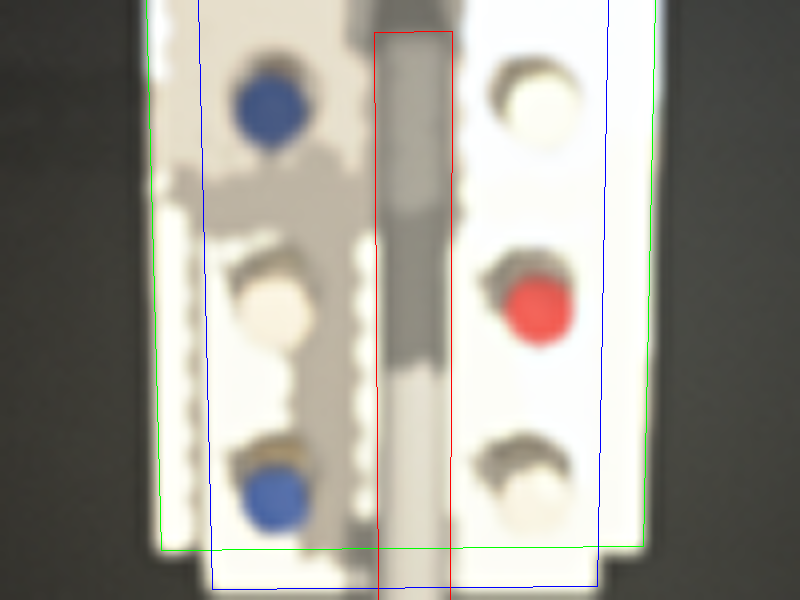

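The overlay fits: the tray is at (0.502, 0.277) with yaw about -12.6°. Next I look at the stage from above.

Run:
```python
from h import *
row([0.59,0.03,0.24],5)
```

```text
pos [0.499  0.3026 0.2386] yaw -12.97 tilt [-0.  0. -1.] row [ 0.1499  0.2452 -0.0014] spin -0.0999
```

```bash
python3 -m handwheel '[[0.15,0.245,0,-0.1,1],[0.15,0.245,0,-0.1,1],[0.15,0.245,0,-0.1,1],[0.15,0.245,0,-0.1,1],[0.15,0.245,0,-0.1,1],[0.15,0.245,0,-0.1,1],[0.15,0.245,0,-0.1,1],[0.15,0.245,0,-0.1,1],[0.15,0.245,0,-0.1,1],[0.15,0.245,0,-0.1,1]]'
python3 b.py 4 holder_seat holder_mouth knob needle_guide stage
```

```text
time_s: 3.9
eef_pos: [0.5899, 0.0314, 0.2385]
tcp_rot: [-0.0, 0.999, 0.044, -0.0]
ft_force: [1.0, 0.0, -0.3]
finger_gap: 0.0933
pos [0.5899 0.0312 0.2386] yaw 5.10 tilt [-0.  0. -1.] row [-0.5903 -0.0212  0.2387] spin 0.0000
3.95 [0.58409344 0.09807508 0.40584612]
  holder_seat [340.4 195.6] 0.65 [0.6198 0.0042 0.03  ]
  holder_mouth [340.1 155.9] 0.61 [0.6142 0.0529 0.03  ]
  knob [275.1 232.3] 0.96 [ 0.5475 -0.0321  0.078 ]
  needle_guide [367.4 260.1] 0.91 [ 0.6538 -0.0563  0.078 ]
  needle_guide [341.5 156.1] 0.5 [0.6119 0.0586 0.078 ]
  stage [347.3 192.6] 0.63 [0.6314 0.0016 0.    ]
```

View pics/4_w.png

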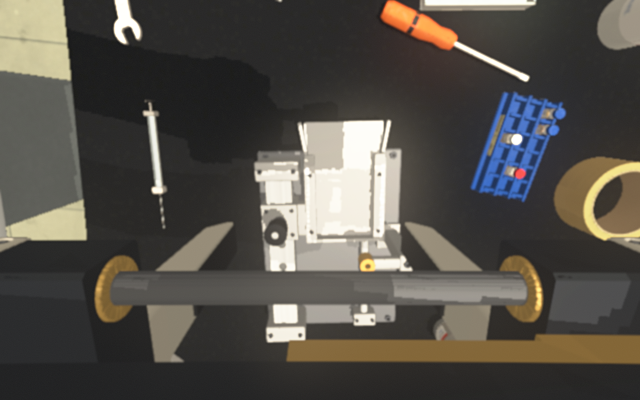

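```bash
cat > d.py <<'E'
from h import *
import sys
x,y,a=map(float,sys.argv[1:4]); n=sys.argv[4]; f=int(sys.argv[5])
car=float(sys.argv[6]) if len(sys.argv)>6 else 0
p,C=shot('wrist')
Rz=R.from_euler('z',a,degrees=True).as_matrix()
def W(P): return proj(p,C,(Rz@np.array(P,float).T).T+[x,y,0])
im=p['frame'][:,:,::-1].copy()
c=W([[-.02,0,.04]])[0]; u0,v0=max(int(c[0]-400/f),0),max(int(c[1]-300/f),0)
im=cv2.resize(im[v0:v0+600//f,u0:u0+800//f],None,fx=f,fy=f,interpolation=cv2.INTER_CUBIC)
cv2.imwrite('pics/%s_raw.png'%n,im)
def poly(P,col,cl=False):
    P=np.array(P,float); P[:,1]-=car
    q=((W(P)+0.5-[u0,v0])*f-0.5).astype(int); cv2.polylines(im,[q.reshape(-1,1,2)],cl,col,1)
poly([[-.042,.05,.03],[-.042,-.05,.03],[.042,-.05,.03],[.042,.05,.03]],(0,255,0))
poly([[-.049,.09,.03],[-.042,.05,.03],[.042,.05,.03],[.049,.09,.03]],(0,255,255),True)
for s in (1,-1): poly([[.0345*s,.05,.041],[.0345*s,-.05,.041]],(255,0,0))
t=np.linspace(0,2*np.pi,25)
poly([[-.078+.013*np.cos(k),-.025+.013*np.sin(k),.091] for k in t],(0,0,255))
poly([[-.078+.011*np.cos(k),-.025+.011*np.sin(k),.065] for k in t],(0,0,255))
car=0
poly([[.02+.0085*np.cos(k),-.06+.0085*np.sin(k),.098] for k in t],(255,0,255))
poly([[.02+.0085*np.cos(k),-.06+.0085*np.sin(k),.078] for k in t],(255,0,255))
cv2.imwrite('pics/%s_ov.png'%n,im)
E
python3 d.py 0.620 0.003 5 5 5
```

```text
(no output)
```

View pics/5_ov.png

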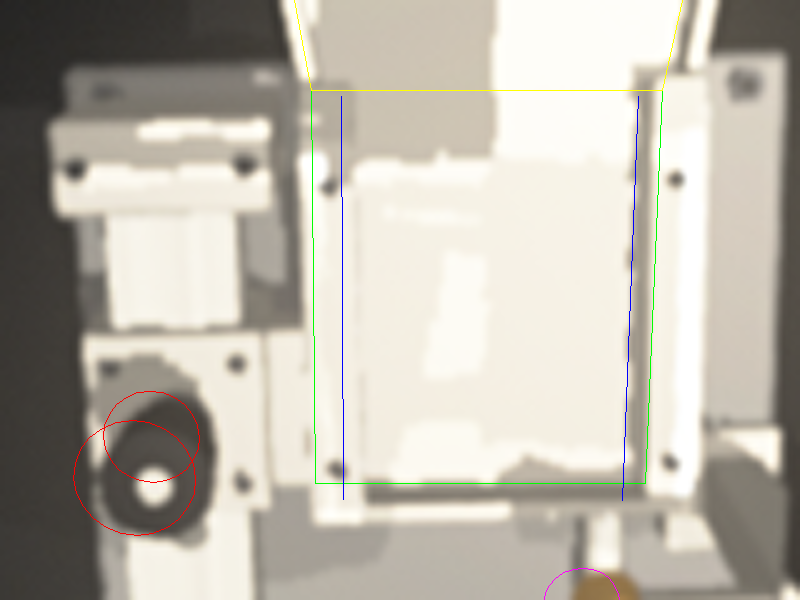

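```bash
python3 d.py 0.6235 0.0025 6.5 6 5
python3 - <<'E'
from h import *
print(st()['ft_force'])
E
```

```text
[-0.67212276 -0.75243017  0.28337983]
```

View pics/6_ov.png

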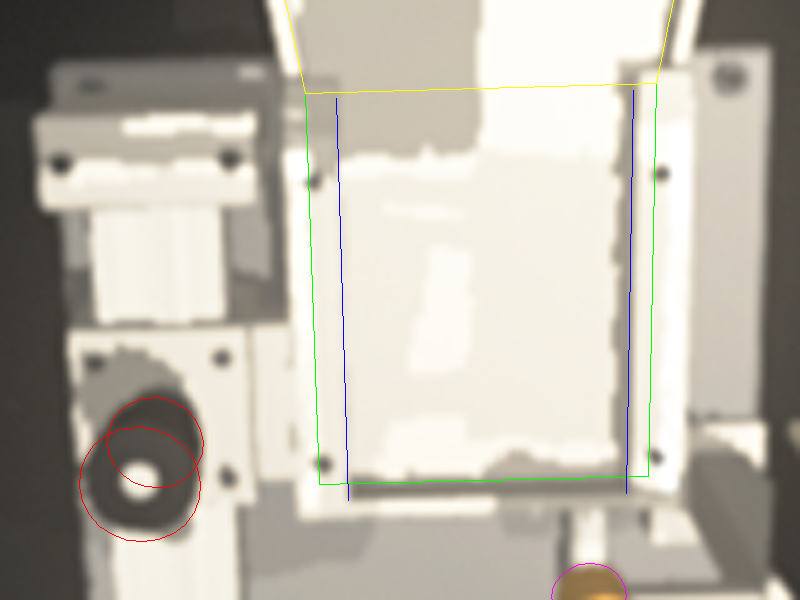

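The stage fits at seat (0.6237, 0.0025), yaw about 6.3°, with the knob and guide agreeing. I go back for the tray.

Run:
```python
from h import *
row([0.502,0.277,0.14],-12.6)
row([0.502,0.277,0.059],-12.6)
```

```text
pos [0.5902 0.0297 0.2387] yaw 4.97 tilt [ 0.  0. -1.] row [-0.0665 -0.254   0.0987] spin 0.0976
pos [0.5902 0.0297 0.2387] yaw 4.97 tilt [ 0.  0. -1.] row [-0.0665 -0.254   0.1797] spin 0.0976
```

```bash
python3 -m handwheel '[[-0.066,-0.254,0.05,0.098,1],[-0.066,-0.254,0.05,0.098,1],[-0.066,-0.254,0.05,0.098,1],[-0.066,-0.254,0.05,0.098,1],[-0.066,-0.254,0.05,0.098,1],[-0.066,-0.254,0.05,0.098,1],[-0.066,-0.254,0.09,0.098,1],[-0.066,-0.254,0.09,0.098,1],[-0.066,-0.254,0.12,0.098,1],[-0.066,-0.254,0.12,0.098,1]]'
python3 - <<'E'
from h import *
row([0.502,0.277,0.059],-12.6)
p,C=shot('wrist','7_w.png')
E
```

```text
time_s: 5.3
eef_pos: [0.5018, 0.2752, 0.1174]
tcp_rot: [0.001, 0.994, -0.111, -0.001]
ft_force: [0.7, 0.4, -0.6]
finger_gap: 0.0931
pos [0.5018 0.2752 0.1174] yaw -12.77 tilt [-0.003 -0.002 -1.   ] row [-0.0001 -0.0019  0.0584] spin -0.0010
```

View pics/7_w.png

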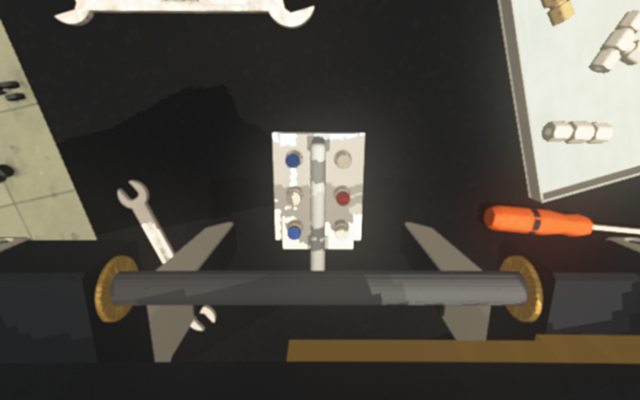

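The handle lies centred between the fingers at column 318. I descend and grip.

```bash
python3 -m handwheel '[[0,-0.001,0.03,0,1],[0,-0.001,0.058,0,1],[0,-0.001,0.058,0,1],[0,-0.001,0.058,0,0],[0,-0.001,0.058,0,0],[0,-0.001,0.058,0,0],[0,-0.001,0.058,0,0],[0,-0.001,0.058,0,0],[0,-0.001,0.058,0,0],[0,-0.001,0.058,0,0]]' 40
```

```text
time_s: 6.35
eef_pos: [0.5028, 0.2778, 0.0607]
tcp_rot: [-0.0, 0.994, -0.11, 0.0]
ft_force: [-0.3, -0.6, -0.0]
finger_gap: 0.0415
```

```bash
python3 -m handwheel '[[0,0,0,0,0],[0,0,0,0,0],[0,0,0,0,0],[0,0,0,0,0],[0,0,0,0,0],[0,0,0,0,0],[0,0,0,0,0]]' 40
```

```text
time_s: 7.05
eef_pos: [0.5026, 0.2777, 0.0605]
tcp_rot: [0.0, 0.994, -0.111, -0.0]
ft_force: [-0.5, 0.4, -2.6]
finger_gap: 0.0096
```

```bash
python3 -m handwheel '[[0,0,-0.005,0,0],[0,0,-0.02,0,0],[0,0,-0.04,0,0],[0,0,-0.06,0,0],[0,0,-0.08,0,0],[0,0,-0.08,0,0],[0,0,-0.08,0,0]]' 40
python3 - <<'E'
from h import *
p,C=shot('wrist','8_w.png')
row([0.6072,0.1516,0.141],6.3)
row([0.6111,0.1168,0.141],6.3)
p,C=shot('scene','8_s.png')
E
```

```text
time_s: 7.75
eef_pos: [0.5027, 0.278, 0.1407]
tcp_rot: [-0.0, 0.994, -0.11, 0.0]
ft_force: [0.2, 0.0, -2.9]
finger_gap: 0.0092
pos [0.5023 0.2778 0.1401] yaw -12.67 tilt [-0.001 -0.    -1.   ] row [ 0.13    0.1001 -0.001 ] spin -0.1054
pos [0.5023 0.2778 0.1401] yaw -12.67 tilt [-0.001 -0.    -1.   ] row [ 0.1415  0.1332 -0.001 ] spin -0.1054
```

View pics/8_w.png

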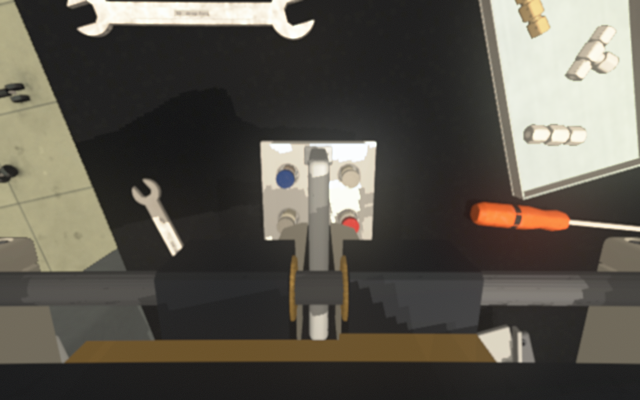

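The tray is lifted and level. I carry it to just outside the holder.

```bash
python3 -m handwheel '[[0.01,0.008,0,-0.008,0],[0.03,0.023,0,-0.024,0],[0.05,0.038,0,-0.04,0],[0.07,0.054,0,-0.056,0],[0.09,0.07,0,-0.073,0],[0.11,0.085,0,-0.089,0],[0.125,0.096,0,-0.1,0],[0.13,0.1,0,-0.105,0],[0.13,0.1,0,-0.105,0],[0.13,0.1,0,-0.105,0],[0.13,0.1,0,-0.105,0]]' 40
python3 - <<'E'
from h import *
p,C=shot('wrist','9_w.png')
row([0.6111,0.1168,0.0926],6.3)
p,C=shot('scene','9_s.png')
E
```

```text
time_s: 8.95
eef_pos: [0.6067, 0.153, 0.1403]
tcp_rot: [-0.0, 0.998, 0.055, -0.0]
ft_force: [-1.0, -0.2, -3.6]
finger_gap: 0.0095
pos [0.6069 0.153  0.1404] yaw 6.28 tilt [-0.001  0.    -1.   ] row [0.0003 0.0364 0.0478] spin -0.0001
```

View pics/9_w.png

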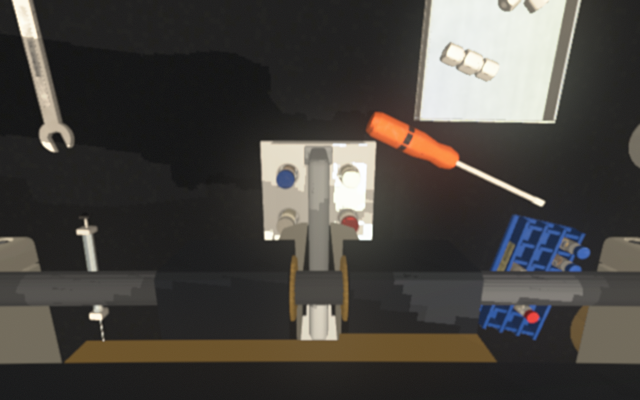

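View pics/9_s.png

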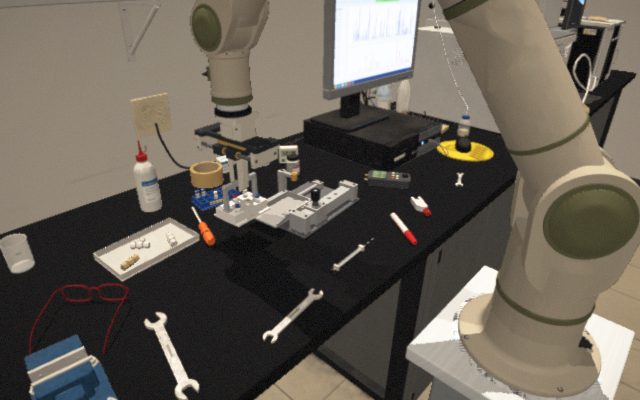

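```bash
python3 -m handwheel '[[0,0.015,0,0,0],[0,0.03,0,0,0],[0,0.036,0,0,0],[0,0.036,0.015,0,0],[0,0.036,0.03,0,0],[0,0.036,0.04,0,0],[0,0.036,0.047,0,0],[0,0.036,0.047,0,0],[0,0.036,0.047,0,0]]' 40
python3 - <<'E'
from h import *
p,C=shot('wrist','10_w.png')
row([0.6237,0.0025,0.0926],6.3)
p,C=shot('scene','10_s.png')
im=p['frame'][130:260,200:380,::-1]; cv2.imwrite('pics/10_sz.png',cv2.resize(im,None,fx=4,fy=4,interpolation=cv2.INTER_CUBIC))
E
```

```text
time_s: 9.95
eef_pos: [0.6115, 0.1161, 0.0934]
tcp_rot: [0.0, 0.999, 0.054, -0.0]
ft_force: [-0.2, -0.5, -3.4]
finger_gap: 0.0095
pos [0.6118 0.1161 0.0938] yaw 6.22 tilt [ 0.  0. -1.] row [-0.0004  0.1142  0.0012] spin -0.0004
```

View pics/10_w.png

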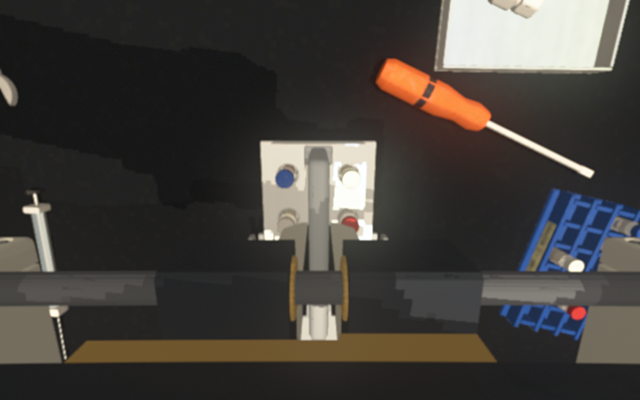

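View pics/10_sz.png

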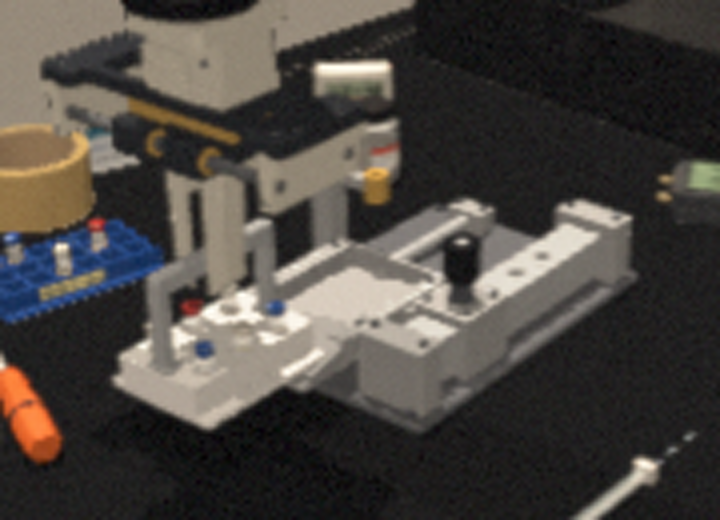

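The tray sits centred between the guide tips at (255,238) and (382,238). I slide it in, checking the force along the way.

```bash
python3 -m handwheel '[[0,0.005,0.001,0,0],[0,0.015,0.001,0,0],[0,0.025,0.001,0,0],[0,0.035,0.001,0,0],[0,0.045,0.001,0,0],[0,0.055,0.001,0,0],[0,0.055,0.001,0,0]]' 40
python3 - <<'E'
from h import *
row([0.6237,0.0025,0.0926],6.3)
s=st();print(s['ft_force'],s['moment'])
E
```

```text
time_s: 10.75
eef_pos: [0.6177, 0.0587, 0.0928]
tcp_rot: [0.0, 0.999, 0.053, 0.0]
ft_force: [-0.5, -0.1, -3.0]
finger_gap: 0.0095
pos [0.6177 0.0587 0.0928] yaw 6.06 tilt [ 0.    -0.001 -1.   ] row [0.     0.0566 0.0002] spin -0.0013
[-0.45521022 -0.11131903 -2.97505076] [-0.05947522  0.05841955  0.01952364]
```

No contact forces so far. I continue to the stop.

```bash
python3 -m handwheel '[[0,0.008,0,0,0],[0,0.018,0,0,0],[0,0.028,0,0,0],[0,0.038,0,0,0],[0,0.046,0,0,0],[0,0.05,0,0,0],[0,0.052,0,0,0],[0,0.052,0,0,0]]' 40
python3 - <<'E'
from h import *
row([0.6237,0.0025,0.0926],6.3)
s=st();print(s['ft_force'],s['moment'])
E
```

```text
time_s: 11.55
eef_pos: [0.6231, 0.0094, 0.0927]
tcp_rot: [-0.0, 0.999, 0.054, 0.0]
ft_force: [0.3, 0.5, -3.2]
finger_gap: 0.0099
pos [0.6231 0.0094 0.0927] yaw 6.20 tilt [ 0.  0. -1.] row [-0.0002  0.007   0.0001] spin -0.0006
[ 0.31393162  0.45953221 -3.17246199] [-0.10039088  0.01675632  0.02019196]
```

```bash
python3 -m handwheel '[[0,0.002,0,0,0],[0,0.004,0,0,0],[0,0.005,0,0,0],[0,0.006,0,0,0],[0,0.006,0,0,0]]' 40; python3 -m handwheel '[[0,0.001,0,0,0],[0,0.002,0,0,0],[0,0.003,0,0,0],[0,0.003,0,0,0]]' 40
python3 - <<'E'
from h import *
row([0.6237,0.0025,0.0926],6.3)
s=st();print(s['ft_force'],s['moment'])
E
```

```text
time_s: 12.05
eef_pos: [0.6237, 0.004, 0.0927]
tcp_rot: [-0.0, 0.999, 0.054, -0.0]
ft_force: [-0.0, 1.7, -2.6]
finger_gap: 0.0092
time_s: 12.45
eef_pos: [0.624, 0.0023, 0.0928]
tcp_rot: [-0.001, 0.999, 0.055, -0.0]
ft_force: [-1.8, 6.1, -0.4]
finger_gap: 0.0095
pos [0.624  0.0023 0.0928] yaw 6.27 tilt [-0.     0.002 -1.   ] row [-0.0003 -0.0003  0.0002] spin -0.0001
[-1.78214698  6.10016533 -0.38415304] [1.64764178 0.42122838 0.04381461]
```

The tray is against the stop (6 N). I back off the push, lower 2 mm to the floor and look.

```bash
python3 -m handwheel '[[0,-0.001,0.001,0,0],[0,-0.001,0.002,0,0],[0,-0.001,0.002,0,0],[0,-0.001,0.002,0,0]]' 40
python3 - <<'E'
from h import *
p,C=shot('wrist','11_w.png')
row([0.6237,0.0025,0.0926],6.3)
p,C=shot('scene','11_s.png')
im=p['frame'][130:260,200:380,::-1]; cv2.imwrite('pics/11_sz.png',cv2.resize(im,None,fx=4,fy=4,interpolation=cv2.INTER_CUBIC))
E
```

```text
time_s: 12.85
eef_pos: [0.6239, 0.0026, 0.0908]
tcp_rot: [-0.001, 0.999, 0.055, -0.0]
ft_force: [-1.4, 6.0, 1.2]
finger_gap: 0.0094
pos [0.6239 0.0027 0.0908] yaw 6.26 tilt [-0.     0.001 -1.   ] row [-0.0003  0.0001 -0.0018] spin -0.0002
```

View pics/11_w.png

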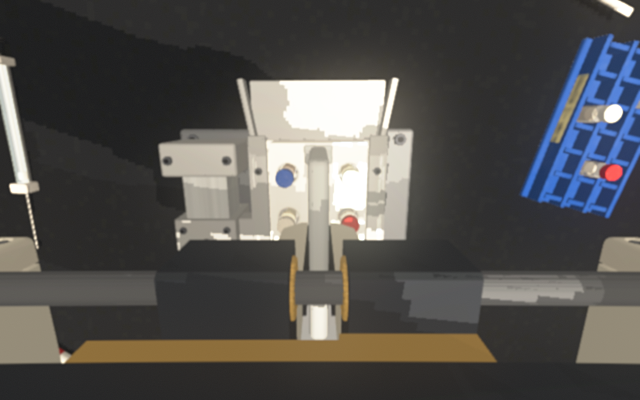

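View pics/11_sz.png

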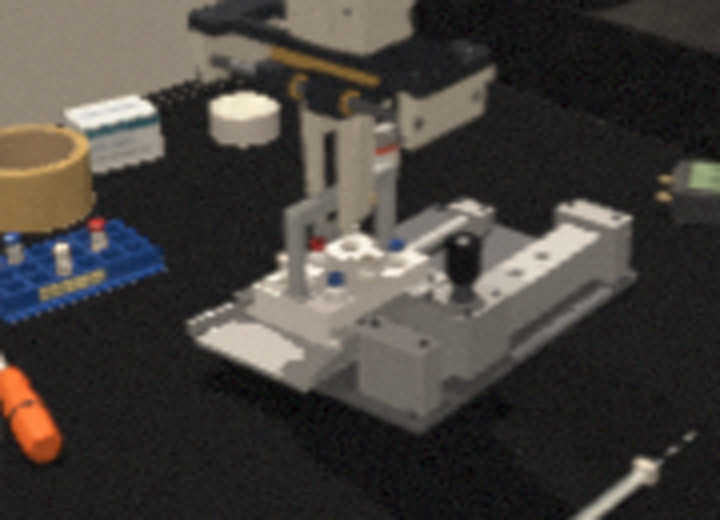

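The tray is under the lips with its rear edge level with the mouth (rows about 140). I release and lift.

```bash
python3 -m handwheel '[[0,-0.001,0,0,0.5],[0,-0.001,0,0,0.5],[0,-0.001,0,0,0.5],[0,-0.001,0,0,0.5],[0,-0.001,0,0,0.5],[0,-0.001,-0.02,0,0.5],[0,-0.001,-0.05,0,0.5],[0,-0.001,-0.1,0,0.5],[0,0,-0.15,0,0.5],[0,-0.02,-0.15,0,0.5],[0,-0.02,-0.15,0,0.5],[0,-0.02,-0.15,0,0.5]]' 40
python3 - <<'E'
from h import *
p,C=shot('wrist','12_w.png')
row([0,0,0])
E
python3 b.py 12 knob tray tray_handle
python3 c.py 0.6237 0.0025 6.3 0.03 12 6
```

```text
time_s: 14.15
eef_pos: [0.6212, 0.0215, 0.2399]
tcp_rot: [0.0, 0.999, 0.055, -0.001]
ft_force: [-0.7, -1.1, -0.2]
finger_gap: 0.0467
pos [0.6211 0.0209 0.2395] yaw 6.22 tilt [-0.002 -0.001 -1.   ] row [-0.6192 -0.0466  0.2408] spin 0.0000
pos [0.6211 0.0206 0.2394] yaw 6.18 tilt [-0.002 -0.001 -1.   ] row [-0.6192 -0.0466  0.2408] spin 0.0000
14.25 [0.61424941 0.08772814 0.4067754 ]
  knob [246.8 218.7] 0.92 [ 0.5475 -0.0314  0.078 ]
  knob [136.5 151.3] 0.71 [0.4299 0.0298 0.078 ]
  tray [321.6 187.3] 0.93 [ 0.628  -0.0051  0.    ]
  tray_handle [316.5 199. ] 0.61 [ 0.6213 -0.0008  0.078 ]
```

View pics/12_w.png

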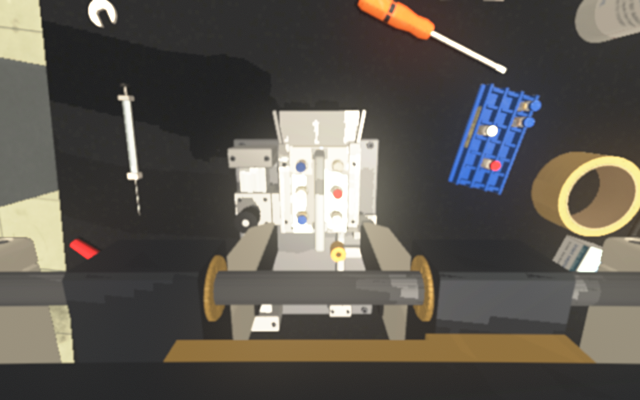

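View pics/12_ov.png

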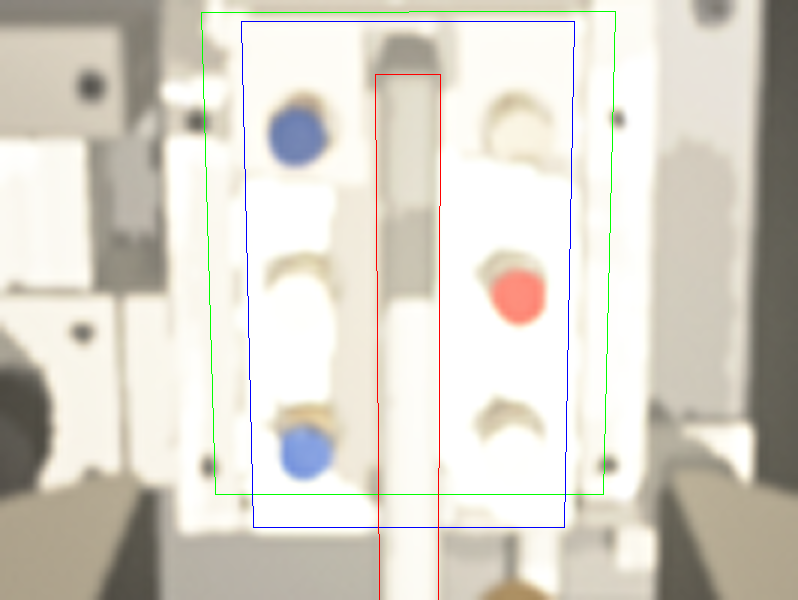

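The overlay confirms the tray is fully home with all six vials in. Next is the knob.

Run:
```python
from h import *
row([0.5485,-0.031,0.14],6.3)
```

```text
pos [0.6216 0.0208 0.2398] yaw 6.16 tilt [-0.001 -0.001 -1.   ] row [-0.0781  0.0436  0.1   ] spin -0.0008
```

```bash
python3 -m handwheel '[[-0.02,0.011,0,0,0.5],[-0.05,0.028,0.02,0,0.5],[-0.078,0.0435,0.05,0,0.5],[-0.078,0.0435,0.09,0,0.5],[-0.078,0.0435,0.1,0,0.5],[-0.078,0.0435,0.1,0,0.5],[-0.078,0.0435,0.1,0,0.5]]' 40
python3 - <<'E'
from h import *
row([0.5485,-0.031,0.058],6.3)
p,C=shot('wrist','13_w.png')
p,C=shot('scene','13_s.png')
im=p['frame'][130:260,200:380,::-1]; cv2.imwrite('pics/13_sz.png',cv2.resize(im,None,fx=4,fy=4,interpolation=cv2.INTER_CUBIC))
p,C=shot('top','13_t.png')
im=p['frame'][110:240,250:430,::-1]; cv2.imwrite('pics/13_tz.png',cv2.resize(im,None,fx=4,fy=4,interpolation=cv2.INTER_CUBIC))
E
```

```text
time_s: 15.15
eef_pos: [0.5501, -0.03, 0.1414]
tcp_rot: [0.0, 0.999, 0.054, 0.0]
ft_force: [0.0, -0.5, 0.5]
finger_gap: 0.0462
pos [ 0.5501 -0.03    0.1414] yaw 6.23 tilt [ 0.001 -0.    -1.   ] row [-0.0018  0.0008  0.0834] spin -0.0004
```

View pics/13_w.png

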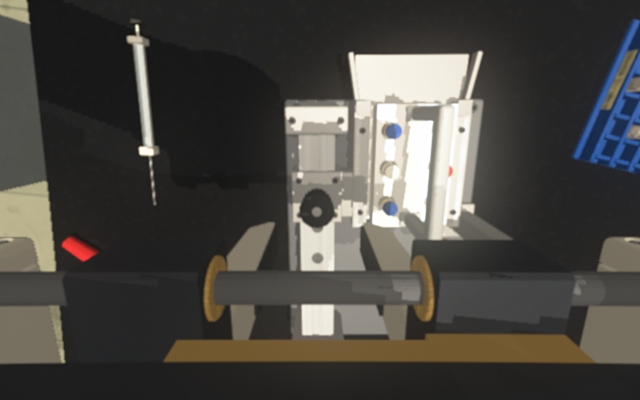

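View pics/13_sz.png

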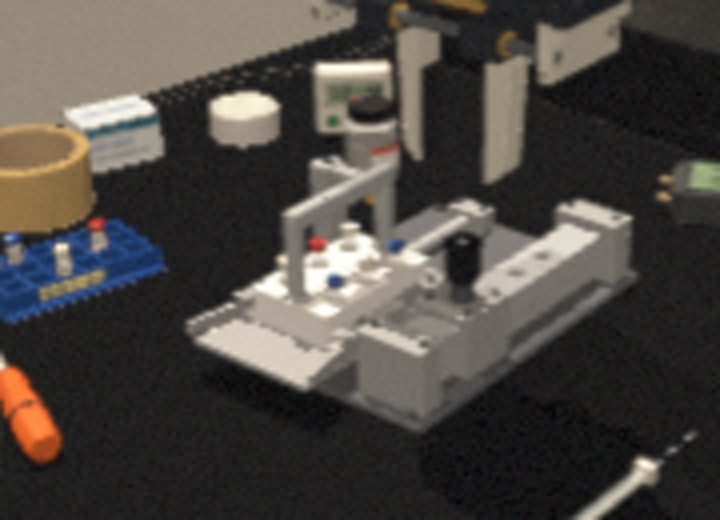

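```bash
python3 b.py 14 knob
python3 - <<'E'
from h import *
p,C=shot('wrist')
print(atz(p,C,[317.5/640,211.5/400],.091))
row([0.5485,-0.031,0.058],6.3)
E
```

```text
pos [ 0.5499 -0.03    0.1418] yaw 6.24 tilt [ 0.002  0.    -1.   ] row [-0.5437 -0.0895  0.1406] spin 0.0000
15.35 [0.54254517 0.03671573 0.30917086]
  knob [314.4 206.9] 0.6 [ 0.5476 -0.0317  0.078 ]
[ 0.54950705 -0.03106115  0.091     ]
pos [ 0.5495 -0.03    0.1415] yaw 6.23 tilt [ 0.001  0.    -1.   ] row [-0.0012  0.0009  0.0835] spin -0.0004
```

```bash
python3 -m handwheel '[[-0.001,0.001,0.03,0,0.5],[-0.001,0.001,0.06,0,0.5],[-0.001,0.001,0.078,0,0.5],[-0.001,0.001,0.083,0,0.5],[-0.001,0.001,0.083,0,0.5],[-0.001,0.001,0.083,0,0],[-0.001,0.001,0.083,0,0],[-0.001,0.001,0.083,0,0],[-0.001,0.001,0.083,0,0],[-0.001,0.001,0.083,0,0],[-0.001,0.001,0.083,0,0],[-0.001,0.001,0.083,0,0]]' 30
python3 - <<'E'
from h import *
row([0.5485,-0.031,0.058],6.3)
print(st()['ft_force'])
p,C=shot('wrist','15_w.png')
E
```

```text
time_s: 16.65
eef_pos: [0.5488, -0.0313, 0.0584]
tcp_rot: [-0.0, 0.999, 0.054, 0.001]
ft_force: [-0.0, 0.6, 6.3]
finger_gap: 0.0238
pos [ 0.5488 -0.0313  0.0584] yaw 6.21 tilt [ 0.002  0.    -1.   ] row [-0.0002 -0.0003  0.0004] spin -0.0005
[-0.01557536  0.63078683  6.31065235]
```

View pics/15_w.png

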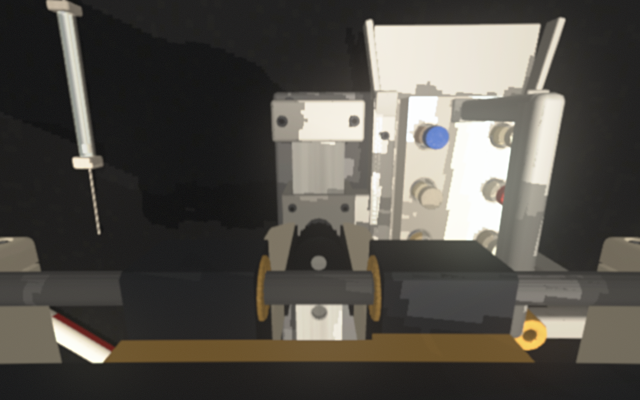

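```bash
python3 -m handwheel '[[0,0,0,0,0],[0,0,0,0,0],[0,0,0,0,0]]' 30
python3 - <<'E'
from h import *
row([0.5485,-0.031,0.058],6.3)
print(st()['ft_force'],st()['moment'],st()['finger_gap'])
E
```

```text
time_s: 17.0
eef_pos: [0.5488, -0.0312, 0.0584]
tcp_rot: [-0.0, 0.999, 0.054, 0.001]
ft_force: [-0.0, 0.6, 6.7]
finger_gap: 0.0239
pos [ 0.5488 -0.0312  0.0584] yaw 6.21 tilt [ 0.002  0.    -1.   ] row [-0.0003 -0.0003  0.0004] spin -0.0005
[-0.03354686  0.58169974  6.69362099] [ 0.00742786  0.04061939 -0.00081424] 0.023926942849310174
```

```bash
python3 -m handwheel '[[0,0,-0.002,0,0],[0,0,-0.004,0,0],[0,0,-0.004,0,0]]' 30
python3 - <<'E'
from h import *
row([0.5485,-0.031,0.058],6.3)
print(st()['ft_force'],st()['moment'],st()['finger_gap'])
E
```

```text
time_s: 17.3
eef_pos: [0.5487, -0.0313, 0.0618]
tcp_rot: [0.0, 0.999, 0.054, 0.001]
ft_force: [3.5, 0.6, -4.4]
finger_gap: 0.0244
pos [ 0.5487 -0.0313  0.0618] yaw 6.21 tilt [ 0.001 -0.    -1.   ] row [-0.0002 -0.0003  0.0038] spin -0.0005
[ 3.47681763  0.62427788 -4.37683304] [-0.01737519 -0.69086498 -0.03113978] 0.024391910776176466
```

The spring force is as expected (-4.4 N at about 4 mm), so the knob is held. I pull on to about 11.5 mm.

```bash
python3 -m handwheel '[[0,0,-0.003,0,0],[0,0,-0.006,0,0],[0,0,-0.008,0,0],[0,0,-0.008,0,0],[0,0,-0.008,0,0]]' 30
python3 - <<'E'
from h import *
row([0.5485,-0.031,0.058],6.3)
print(st()['ft_force'],st()['moment'],st()['finger_gap'])
p,C=shot('scene','16_s.png')
im=p['frame'][130:260,200:380,::-1]; cv2.imwrite('pics/16_sz.png',cv2.resize(im,None,fx=4,fy=4,interpolation=cv2.INTER_CUBIC))
E
```

```text
time_s: 17.8
eef_pos: [0.5487, -0.0313, 0.0697]
tcp_rot: [0.0, 0.999, 0.054, 0.001]
ft_force: [5.2, 0.3, -7.0]
finger_gap: 0.0239
pos [ 0.5487 -0.0313  0.0697] yaw 6.22 tilt [ 0.001 -0.    -1.   ] row [-0.0002 -0.0003  0.0117] spin -0.0005
[ 5.22497837  0.30304947 -6.99025373] [ 0.02773679 -1.1106893   0.04264728] 0.02392555399065612
```

View pics/16_sz.png

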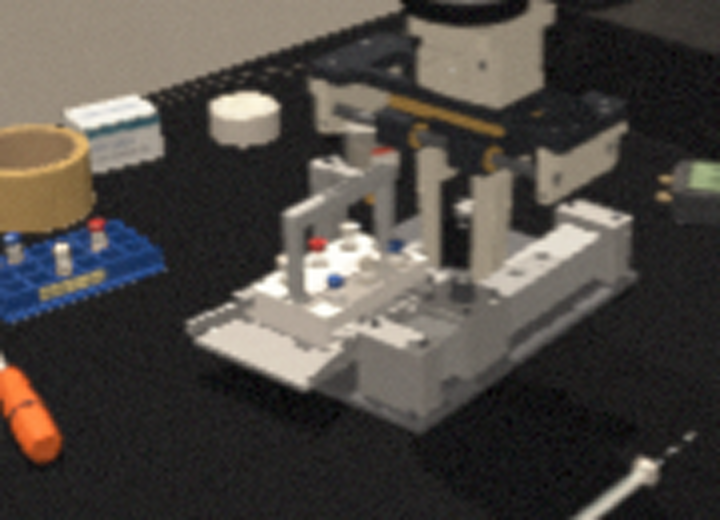

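```bash
python3 -m handwheel '[[0,0.003,0,0,0],[0.0005,0.008,0,0,0],[0.0005,0.013,0,0,0],[0.0005,0.015,0,0,0],[0.0005,0.015,0,0,0]]' 30
python3 - <<'E'
from h import *
row([0.5487,-0.0313,0.0584],6.3)
print(st()['ft_force'],st()['moment'],st()['finger_gap'])
E
```

```text
time_s: 18.35
eef_pos: [0.5504, -0.0464, 0.0696]
tcp_rot: [0.0, 0.999, 0.054, 0.0]
ft_force: [4.3, 0.1, -6.5]
finger_gap: 0.0239
pos [ 0.5504 -0.0464  0.0696] yaw 6.20 tilt [ 0. -0. -1.] row [-0.0001 -0.0152  0.0112] spin -0.0006
[ 4.27353048  0.10041484 -6.47065795] [-0.02729559 -0.99351046  0.02468634] 0.023876748960240994
```

```bash
python3 -m handwheel '[[0,0.005,0,0,0],[0,0.01,0,0,0],[0,0.014,0,0,0],[0,0.0148,0,0,0],[0,0.0148,0,0,0],[0,0.0148,0,0,0]]' 30
python3 - <<'E'
from h import *
row([0.5487,-0.0313,0.0584],6.3)
print(st()['ft_force'],st()['moment'],st()['finger_gap'])
p,C=shot('scene','17_s.png')
im=p['frame'][130:260,200:380,::-1]; cv2.imwrite('pics/17_sz.png',cv2.resize(im,None,fx=4,fy=4,interpolation=cv2.INTER_CUBIC))
E
```

```text
time_s: 18.95
eef_pos: [0.552, -0.0609, 0.0696]
tcp_rot: [0.0, 0.999, 0.054, 0.0]
ft_force: [4.4, 0.4, -7.4]
finger_gap: 0.024
pos [ 0.552  -0.0609  0.0696] yaw 6.21 tilt [ 0. -0. -1.] row [-0.0001 -0.0298  0.0112] spin -0.0005
[ 4.3602721   0.43221388 -7.42234967] [ 0.08159764 -0.99593604 -0.02704384] 0.023969344420160993
```

View pics/17_sz.png

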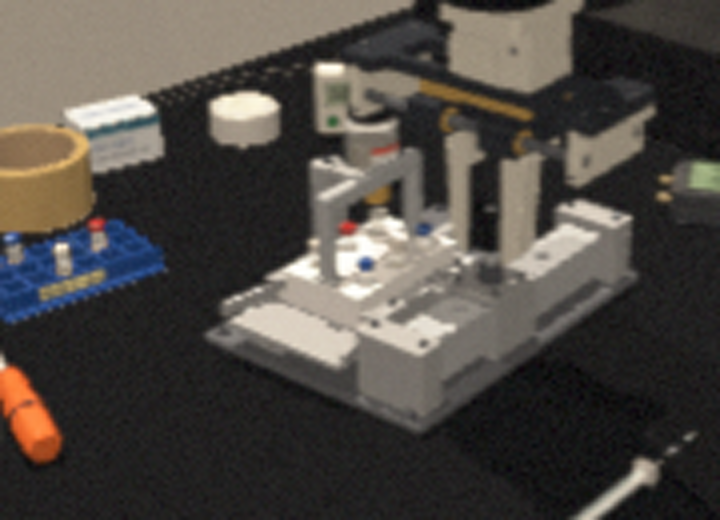

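The carriage and tray moved about 30 mm. I lower the pin, watching the force.

```bash
python3 -m handwheel '[[0,0,0.002,0,0],[0,0,0.004,0,0],[0,0,0.005,0,0],[0,0,0.005,0,0]]' 30
python3 - <<'E'
from h import *
row([0.5487,-0.0313,0.0584],6.3)
print(st()['ft_force'],st()['moment'],st()['finger_gap'])
E
```

```text
time_s: 19.4
eef_pos: [0.552, -0.0609, 0.0645]
tcp_rot: [0.0, 0.999, 0.054, 0.0]
ft_force: [5.5, 0.8, -5.5]
finger_gap: 0.0239
pos [ 0.552  -0.0609  0.0645] yaw 6.21 tilt [ 0. -0. -1.] row [-0.0001 -0.0298  0.0061] spin -0.0005
[ 5.47768153  0.81351411 -5.46954723] [ 0.04781684 -0.99500362 -0.02728154] 0.0239305962394868
```

Force still follows the spring at 6 mm, so the pin is entering the hole. I lower it fully home.

```bash
python3 -m handwheel '[[0,0,0.002,0,0],[0,0,0.004,0,0],[0,0,0.0055,0,0],[0,0,0.0065,0,0],[0,0,0.0065,0,0],[0,0,0.0065,0,0]]' 30
python3 - <<'E'
from h import *
row([0.5487,-0.0313,0.0584],6.3)
print(st()['ft_force'],st()['moment'],st()['finger_gap'])
p,C=shot('wrist','18_w.png')
p,C=shot('scene','18_s.png')
im=p['frame'][130:260,200:380,::-1]; cv2.imwrite('pics/18_sz.png',cv2.resize(im,None,fx=4,fy=4,interpolation=cv2.INTER_CUBIC))
E
```

```text
time_s: 20.0
eef_pos: [0.5521, -0.0609, 0.0585]
tcp_rot: [0.0, 0.999, 0.054, 0.0]
ft_force: [3.5, 1.1, 2.2]
finger_gap: 0.0236
pos [ 0.5521 -0.0609  0.0585] yaw 6.21 tilt [ 0.001  0.    -1.   ] row [-0.0001 -0.0298  0.0001] spin -0.0005
[3.52270401 1.09767257 2.1621432 ] [ 0.18462451 -0.74047618  0.05859444] 0.023564131911464208
```

View pics/18_w.png

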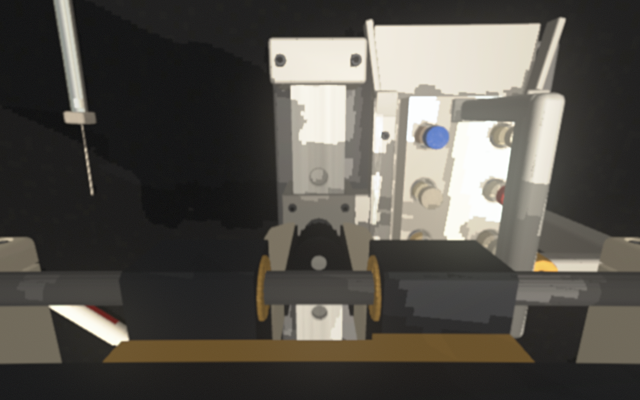

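View pics/18_sz.png

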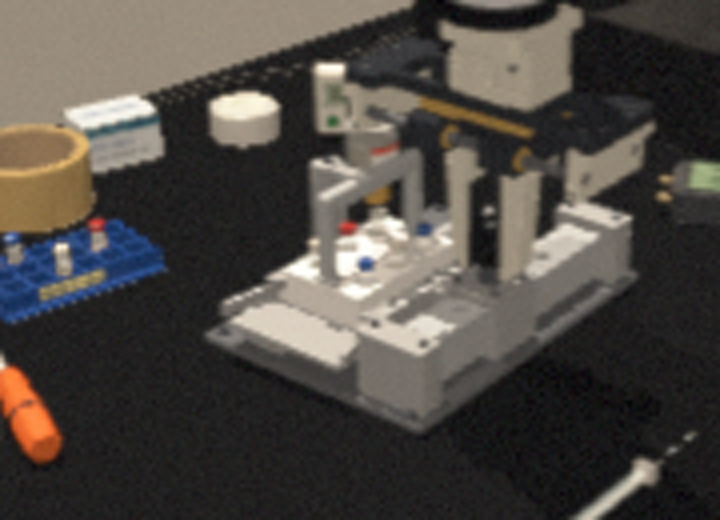

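The pin height matches its starting value. I check the lock with a small nudge along the tube and a light downward press.

```bash
python3 -m handwheel '[[0,0.001,0.0005,0,0],[0,0.0025,0.0005,0,0],[0,0.0025,0.0005,0,0]]' 30;  python3 -m handwheel '[[0,-0.002,0,0,0],[0,-0.0035,0,0,0],[0,-0.0045,0,0,0],[0,-0.0045,0,0,0]]' 30;python3 -m handwheel '[[0,0.002,0,0,0],[0,0.002,0,0,0],[0,0.002,0,0,0],[0,0.002,0,0,0]]' 30
```

```text
time_s: 20.4
eef_pos: [0.5521, -0.0617, 0.0583]
tcp_rot: [-0.001, 0.998, 0.055, 0.0]
ft_force: [1.2, 6.8, 11.4]
finger_gap: 0.0237
time_s: 20.8
eef_pos: [0.5519, -0.0596, 0.0583]
tcp_rot: [0.0, 0.999, 0.054, 0.001]
ft_force: [3.7, -0.8, 9.5]
finger_gap: 0.024
time_s: 21.2
eef_pos: [0.5521, -0.061, 0.0583]
tcp_rot: [-0.0, 0.999, 0.054, 0.0]
ft_force: [2.2, 0.9, 9.2]
finger_gap: 0.0238
```

Run:
```python
from h import *
p,C=shot('top','19_t.png')
s=st(); print(s['time_s'],s['eef_pos'],s['ft_force'],s['finger_gap'])
im=p['frame'][100:270,230:460,::-1]; cv2.imwrite('pics/19_tz.png',cv2.resize(im,None,fx=3,fy=3,interpolation=cv2.INTER_CUBIC))
```

```text
21.25 [ 0.55204735 -0.06099352  0.05830554] [2.12730023 1.81318582 9.75723673] 0.02381967547308898
```

View pics/19_tz.png

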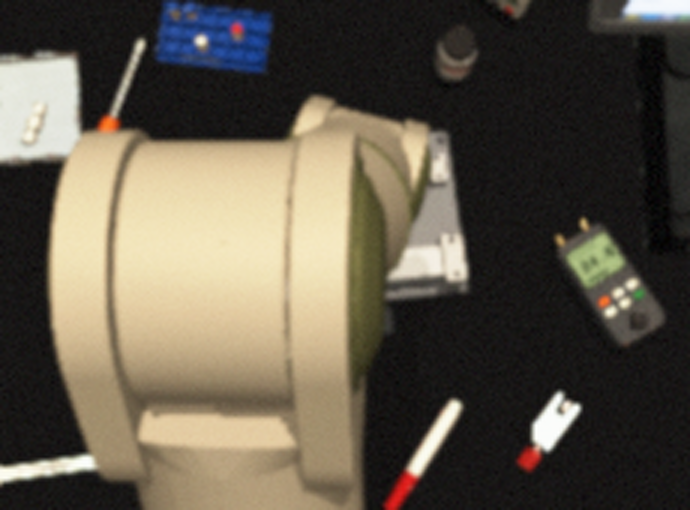

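The arm hides the stage from above. The cutter and flow meter are where they were, so I hand in.

```bash
python3 -c "
from workcell import ctrl
print(ctrl.close_job())"
```

```text
the job is handed in; nothing more can be done
None
```

The tray is fully home in the holder and released, and the stage now stands locked at the next hole with the gripper still holding the knob. I handed the job in at about 21 s; no verdict came back.

- **Tray:** I slid it in until it met the stop at 6 N, lowered it to the floor and let go. An overlay of the tray model on the wrist picture then matched it at the seat, with all six vials in their wells. After the carriage moved, the tray and the vials in view stood at the same place in the wrist picture as before.
- **Plunger and carriage:** I pulled the plunger up about 11 mm, and the force followed the spring (-4.4 N at about 4 mm, -7.0 N at the top). I then moved the carriage 29.8 mm and lowered the pin.
- **Pin engaged:** The knob came back to its starting height (TCP at 58.3 mm against 58.4 mm before). A nudge in the direction of travel met 6.8 N after under 1 mm. The nudge the other way stayed within about 2 mm and met only about 1 N, so the lock is confirmed by force in one direction only.
- **Final hold:** The gripper holds the knob with 30 N set and presses down with about 9 N. The finger gap reads 23.8 mm, between the grip (22 mm) and rim (26 mm) diameters. I did not find out why, but the knob did not slip.
- **Not seen at the end:** The arm hid the stage and syringe from the top camera. The tube cutter and flow meter lay unmoved in that last picture. The wrist and side pictures shortly before showed the syringe lying undisturbed.

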